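# Hold the inspection lamp's key switch on for a sample bottle

## Task

Check a sample for sediment: stand the small green sample bottle upright on the bench midway between the inspection lamp and the white screen, in line with the lamp's lens, and let go of it. Then take the key from its wooden stand, push it fully home in the key switch box, easing it past the sticky pins, turn it clockwise a quarter turn to its stop, and finish while still holding it turned, because the switch springs back when let go. Leave everything else on the bench where it stands.

Things in the scene. Friction and masses are not known exactly. Their poses are not given: they have to be found in the camera images.
- sample: The small sample bottle, dark green glass, loose, closed, about 0.28 kg, standing upright on the robot's right (-y) side: 150 mm tall, round body 52 mm in diameter up to 75 mm high, then tapering to a straight neck 28 mm in diameter from 100 mm high to the top. Much smaller than the other green bottle. Origin at the centre of its underside, z up.
- lamp: The inspection lamp, an aluminium block 70 x 64 mm in plan and 95 mm tall, fixed to the bench. Origin at the centre of its underside; it shines along its own -x axis (to the robot's right, give or take 15 degrees).
- lamp_lens (a point): Centre of the lamp's round white lens (52 mm in diameter), on the lamp's -x face, 55 mm above the bench. Axes as the lamp's: the beam goes along -x.
- screen: The white screen, an upright plate 6 mm thick, 100 mm wide, 95 mm tall, on a flat dark foot 8 mm high that reaches 15 mm from the plate's centre towards the lamp and 35 mm away from it. Fixed, square to the beam and centred on it, its face 150 to 185 mm from the lamp's lens. Origin at the plate's centre, at bench level; +x points to the lamp.
- screen_face (a point): Centre of the screen's face towards the lamp, 55 mm above the bench. Axes as the screen's: +x points to the lamp.
- key_stand: The key's stand, a wooden block 70 (x) x 50 (y) x 35 mm high, fixed, on the robot's right side, with a loose slot in its top, 18 mm along x and 10 mm along y. The key stands in it, collar on the block's top, its x along the block's x. Origin at the centre of its underside, z up.
- key: The key, loose, 40 g, 62 mm tall, upright in its stand, tip down. Origin at the tip; z up the shank, x along the width of bit and bow. Steel bit 13 mm wide (x), 5 mm thick (y), 12 mm long, its lowest 4 mm tapered to 9 x 3.4 mm; round neck 5 mm thick to z = 22 mm; steel collar 20 mm in diameter from z = 22 to 26 mm; above it the bow. Same when turned half round, and goes in either way.
- key_bow (a point): Centre of the key's bow, 44 mm above the tip; axes as the key's. A flat black plastic grip 34 mm wide (x), 9 mm thick (y) and 36 mm high (z), to be gripped firmly across its thickness.
- switch_box: The key switch box, grey painted steel, 130 (x) x 90 (y) x 60 mm high, fixed, on the robot's left, a short black gland on its +x side. Keyhole in mid-lid, in a thin steel ring. Origin at the centre of its underside, z up. From 12 mm down two sticky spring pins press on the bit's narrow edges and resist with some 5 to 20 N; pushing on with slight wiggling along x gets past.
- keyhole (a point): Centre of the keyhole at the lid's top, 60 mm above the bench; axes as the box's. Slot 15 (x) x 7 mm (y) in a 6 mm lid, mouth widened all round by a 2.5 mm 45 degree chamfer. The key goes straight down, its x along the box's x, until its collar lies on the lid (tip 22 mm below the lid). The lid blocks turning until the tip is 18 mm down, and keeps the key in once turned.
- cylinder (a joint): Angle of the lock cylinder below the lid, 0 at rest with its slot in line with the keyhole, growing to 1.6 rad at its stop as the key turns clockwise seen from above. A spring turns it back (0.02 N m at rest, 0.1 N m at the stop). The key has about 9 degrees of play in the cylinder, so the key must turn that much further than the cylinder.
- wine_bottle: Bystander: a big dark green wine bottle, 300 mm tall, 88 mm in diameter. Origin under its centre.
- mug: Bystander: a white mug, 80 mm in diameter, 90 mm tall. Origin under its centre.
- screwdriver: Bystander: a screwdriver with a wooden handle, lying.
- cap_tray: Bystander: an open steel tray, 120 x 90 x 40 mm. Origin under its centre.
- yeast_jar: Bystander: an amber jar, 64 mm in diameter, 80 mm tall. Origin under its centre.
- tape: Bystander: a cardboard ring, 90 mm in diameter, 20 mm high. Origin under its centre.
- bung: Bystander: a black rubber bung, 44 mm in diameter, 30 mm high. Origin under its centre.

How it is judged (in metres and radians):
On the way, in this order (a step that is already met when the one before it is completed fails the run):
1. the sample bottle stands released between lamp and screen (x of sample in the frame of lamp_lens below -0.06 m and x of sample in the frame of screen_face above 0.06 m and y of sample in the frame of lamp_lens between -0.015 and 0.015 m and angle between sample's own z axis and vertical below 0.1 rad and height (world z) of sample below 0.006 m and contact force between sample and the fingers below 0.2 N and linear speed of sample below 0.03 m/s), for 0.2 s.
2. the key is fully home in the keyhole, not yet turned (z of key in the frame of keyhole below -0.019 m and horizontal distance between key and keyhole below 0.005 m and angle between key's own z axis and vertical below 0.17 rad and value of joint cylinder below 0.3 rad), for 0.1 s.
3. the key has turned the cylinder a quarter turn (z of key in the frame of keyhole below -0.019 m and horizontal distance between key and keyhole below 0.005 m and angle between key's own z axis and vertical below 0.17 rad and value of joint cylinder above 1.3 rad), for 0.2 s.
At the end, for the whole second after the job is handed in: Sample bottle upright on the bench, released, still, its centre 60 mm or more from lens and screen face and within 15 mm of the beam axis; key home (tip 19 mm or more below the lid, upright), gripped by the fingers, holding the cylinder past 1.3 rad (all of step 1 and all of step 3 and contact force between key and the fingers above 2 N); the arm keeps its last pose, push and grip.
It fails at once if the sample bottle is tipped (angle between sample's own z axis and vertical above 0.6 rad).
It fails at once if a bystander is moved by more than 30 mm or tipped over (distance of any of wine_bottle, mug, screwdriver, cap_tray, yeast_jar, tape, bung from where it was at the start of the episode above 0.03 m or angle between any of wine_bottle, mug, cap_tray, yeast_jar, tape, bung's own z axis and vertical above 0.6 rad).
It also fails if it takes over 72 s, if anything falls off the work surface, if the arm or the gripper's body presses on something with over 40 N, if the wrist force passes 120 N, or if a joint passes its speed limit or range.

## Robot

A 7-joint arm with a two-finger parallel gripper is mounted at the origin on the work surface. World frame = base frame: x ahead of the robot, y to its left, z up, the work surface at z = 0. Lengths are in mm, angles in rad, forces in N, time in s.
With the tool pointing down it reaches from about 425 to 875 mm from the base axis. Payload 4.7 kg.
Tool frame: the origin (TCP) lies midway between the tips of the shut fingers; the grasp point (between the pads) lies 19 mm behind it; z points along the fingers, y is the direction in which the jaws open and shut (so a half turn about z gives the same grasp; the last joint's range is limited). The gripper opens to 87 mm and grips with 3 to 60 N. Pads are 19 mm wide; open, the fingers measure 117 mm over their backs; the gripper's body (75 mm by 190 mm) begins 51 mm behind the grasp point.
Start: joints at [-1.242, 0.321, -0.07, 1.45, 0.023, 1.371, -0.057], TCP at [201.285, 618.07, 222.587] pointing down, gripper open.
Joint ranges: [-2.86, 2.86], [-0.3, 2.09], [-1.38, 1.24], [0.06, 2.45], [-1.56, 4.7], [0.09, 2.05], [-2.69, 2.69]. Speed limits (rad/s): [2.57, 2.57, 3.14, 3.14, 3.14, 3.14, 3.14].

## Interface

Orientations are given as a rotation vector (axis times angle).
In Python, from bench import sense, camera, camera_model, close_job, regions_of gives the robot as it stands.
- The arm moves only by the tool send_rows, never from a script. Its argument "increments" is a list that holds one entry, the list of rows, each a list of 7 numbers: the shift along the world's x, y, z in m, then the turn, a rotation vector about the world's x, y, z in degrees, then the closure, from 0 (fully open) to 1 (shut). In form: [[[x, y, z, ax, ay, az, grip], ...]]. A call has 1 to 12 rows; each row is the pose to reach, as a shift and turn from the pose commanded when the call began; what a row does not reach only later rows make up. A row lasts 1/10 s, in which the tool goes at most 50 mm and 8.59 degrees, less where a joint would pass 70% of its speed; a pose out of reach is approached as far as the arm can. A call with a gripper value outside its range is refused whole. The fingers move at their own pace and stop on an object; the grip force is fixed at half the most. Time passes only in rows, so rows that repeat a pose let the fingers close. It gives the time, the measured TCP pose, the force and the opening at its end, in the units of the state.
- sense(): the state, without advancing time (a new reading comes with each control period).
- camera(name): name is "scene" or "side" or "wrist"; returns the picture (384x512x3 uint8, red, green, blue); there is no depth.
- camera_model(name): a dict with "mtx" (3x3 intrinsics, pixels), "xyz" and "attitude" of the camera in the world; the wrist camera has in their place "mount" (4x4, takes a point from camera to tool coordinates, whose origin is the TCP and whose axes are the flange's). Camera axes: x right, y down, z forward; pixel columns grow to the right and rows downward; lengths in mm; the calibration is good to about 2 mm. A picture is of the moment at which its call begins: read the wrist's pose just before it. camera_model takes no time and is no camera call.
- close_job(): hands the job in, once; it reports no verdict.
Trained networks look in the newest picture that a camera, given by its name, has taken for a name from the list of things; names that differ only in an ending like _2 or _b are one class to them, and where a whole thing is asked for, a point or a joint stands for the part that bears it (a point fixed in the world has none). Each returns a list of dicts, best first, with "conf" (0 to 1); they miss things now and then, are a little off and sometimes report something else, mostly with a low value. They report only what shows in the picture. A call takes as long as a camera call.
- regions_of(label, camera): "region" (384x512 bool, what is visible of it) and "extent" ([left, top, right, bottom] in pixels, round what is visible of it).
The state is a dict: "t": time; "joints": joint angles; "dq": joint speeds; "joint_torque": joint torques, N m; "ee_pos": TCP position; "tcp_rot": TCP orientation; "contact_force": force on the tool from outside, world axes, zero at the start; "ft_torque": the same for the moment, N m; "finger_gap": opening from 0.0 (shut) to 1.0 (fully open).
Only numpy, scipy, OpenCV 4.12 (cv2) and the standard library are available. Lean on these libraries where they do the work, as an engineer would, in place of code of your own. Each camera call takes 0.05 s, during which the arm holds its last target.

## Working session

There is one attempt and no reset: what is moved stays moved. The work goes in short steps, Python scripts to look and compute and a tool call to move; the robot and the scene stay as the last step left them, time stands still between calls to the robot, and variables do not carry over. Pictures are saved under pics/ and viewed, and the job is handed in when it is done.

Besides the shell and the picture viewer there is one more tool, called after "Request:" in YAML: its name, and indented under it one key for each argument. send_rows: Moves the arm, as the interface text tells. Its arguments: {"type":"object","properties":{"increments":{"type":"array"}},"required":["increments"]}

```bash
ls; mkdir -p pics; python3 - <<'E'
from bench import *
import cv2
print(sense())
for n in ["scene","side","wrist"]:
    im=camera(n); cv2.imwrite(f"pics/{n}0.png",im[:,:,::-1]); print(n,camera_model(n))
    for l in ["sample","lamp","screen","key_stand","key","switch_box","wine_bottle","mug"]:
        print(l,[(round(r["conf"],2),r["extent"],int(r["region"].sum())) for r in regions_of(l,n)][:3]) if n!="wrist" else 0
E
```

```text
pics
{'t': 0.0, 'joints': array([-1.24190434,  0.32182737, -0.07007903,  1.451679  ,  0.02260372,
        1.37079448, -0.0568765 ]), 'dq': array([ 0.00130239, -0.001208  , -0.00083365, -0.00015385,  0.00097831,
        0.00037716, -0.00062422]), 'joint_torque': array([-4.90107723e-04, -4.91303194e+01, -4.04242957e-01, -3.12530065e+01,
       -6.38939836e-02,  4.38399380e-02,  1.76873218e-04]), 'ee_pos': array([201.13241853, 617.51400921, 221.45662859]), 'tcp_rot': array([-4.92326939e-01, -3.10257398e+00,  3.00166884e-03]), 'contact_force': array([-0.03086552, -0.68969213, -0.20264804]), 'ft_torque': array([ 0.01346538, -0.05355023, -0.03213521]), 'finger_gap': 0.9988880318173025}
scene {'mtx': array([[499.35761967,   0.        , 253.55746603],
       [  0.        , 499.35761967, 199.12061522],
       [  0.        ,   0.        ,   1.        ]]), 'xyz': array([1279.27624778,  330.08830826, 1352.56903571]), 'attitude': array([-1.41482337, -2.40280601,  0.64972556])}
sample [(0.79, [162.0, 120.5, 179.0, 157.9], 491)]
lamp [(0.9, [275.7, 212.7, 307.7, 251.8], 869)]
screen [(0.83, [214.3,
[... 993 characters left out ...]
3, 137.6, 225.1, 171.1], 1115)]
wine_bottle [(0.87, [332.9, 133.8, 374.4, 253.2], 3267)]
mug [(0.94, [239.4, 129.6, 270.3, 161.0], 650), (0.59, [270.3, 179.4, 309.0, 225.0], 1044)]
wrist {'mtx': array([[269.67498672,   0.        , 257.62956476],
       [  0.        , 269.67498672, 190.81896207],
       [  0.        ,   0.        ,   1.        ]]), 'mount': array([[-5.06751439e-04, -9.67857138e-01, -2.51500106e-01,
         6.89122820e+01],
       [ 9.99999872e-01, -4.88093443e-04, -1.36567143e-04,
        -1.64000625e-02],
       [ 9.42193171e-06, -2.51500143e-01,  9.67857261e-01,
        -1.62444222e+02],
       [ 0.00000000e+00,  0.00000000e+00,  0.00000000e+00,
         1.00000000e+00]])}
```

View pics/scene0.png

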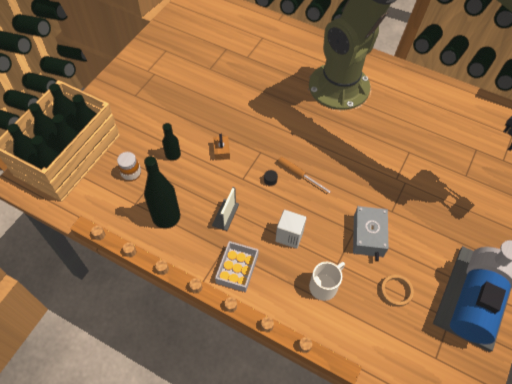

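View pics/side0.png

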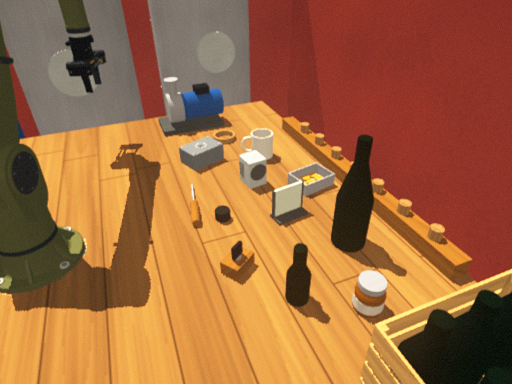

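View pics/wrist0.png

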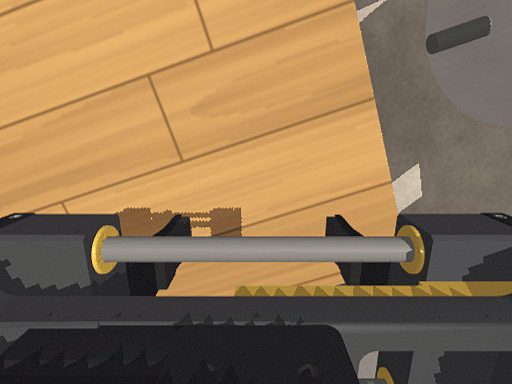

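```bash
cat > h.py <<'E'
import numpy as np, cv2
from scipy.spatial.transform import Rotation as R
from scipy.optimize import minimize
from bench import *
def cam(n,s=None):
    m=camera_model(n); K=m["mtx"]
    if n!="wrist": return K,R.from_rotvec(m["attitude"]).as_matrix(),np.array(m["xyz"])
    s=s or sense(); T=np.eye(4); T[:3,:3]=R.from_rotvec(s["tcp_rot"]).as_matrix(); T[:3,3]=s["ee_pos"]
    M=T@m["mount"]; return K,M[:3,:3],M[:3,3]
def proj(c,P):
    K,Rm,t=c; q=(np.atleast_2d(P)-t)@Rm; q=q@K.T; return q[:,:2]/q[:,2:]
def ray(c,uv,z):
    K,Rm,t=c; d=Rm@np.linalg.solve(K,[uv[0],uv[1],1]); return t+d*(z-t[2])/d[2]
def cyl(prof,n=24):
    a=np.linspace(0,2*np.pi,n,endpoint=False)
    return [np.vstack([np.c_[r*np.cos(a),r*np.sin(a),0*a+z] for r,z in seg]) for seg in zip(prof[:-1],prof[1:])]
def box(x0,x1,y0,y1,z0,z1): return [np.array([[x,y,z] for x in(x0,x1) for y in(y0,y1) for z in(z0,z1)],float)]
MODELS={"sample":cyl([(26,0),(26,75),(14,100),(14,150)]),"lamp":box(-35,35,-32,32,0,95),
"screen":box(-3,3,-50,50,0,95)+box(-35,15,-50,50,0,8),"key_stand":box(-35,35,-25,25,0,35),"switch_box":box(-65,65,-45,45,0,60),
"wine_bottle":cyl([(44,0),(44,180),(15,230),(15,300)]),"mug":cyl([(40,0),(40,90)]),"yeast_jar":cyl([(32,0),(32,80)]),"bung":cyl([(22,0),(22,30)]),"cap_tray":box(-60,60,-45,45,0,40),"tape":cyl([(45,0),(45,20)])}
def mask(c,parts,p):
    S=4; im=np.zeros((384*S,512*S),np.uint8); Rz=R.from_euler('z',p[2]).as_matrix()
    for P in parts:
        h=cv2.convexHull(((proj(c,P@Rz.T+[p[0],p[1],0])+.5)*S).astype(np.float32))
        cv2.fillConvexPoly(im,np.round(h).astype(np.int32),1)
    return cv2.resize(im.astype(np.float32),(512,384),interpolation=cv2.INTER_AREA)
def fit(label,obs,p0,yaws=(0,)):
    best=None
    def f(p):
        e=0
        for c,m in obs:
            k=mask(c,MODELS[label],p); e+=1-np.minimum(k,m).sum()/max(np.maximum(k,m).sum(),1)
        return e
    for y in yaws:
        s=np.array([[0,0,0],[15,0,.1],[0,15,-.1],[-8,-8,.2]])+np.r_[p0,y]
        r=minimize(f,np.r_[p0,y],method='Nelder-Mead',options=dict(initial_simplex=s,maxfev=160))
        if best is None or r.fun<best.fun: best=r
    return best
E
python3 - <<'E'
from h import *
camera("scene");camera("side")
C={n:cam(n) for n in("scene","side")}
for l,ys in [("sample",(0,)),("lamp",(1.3,1.57,1.8)),("screen",(1.3,1.57,1.8)),("key_stand",(-.6,-.2,.2,.6)),("switch_box",(-.4,0,.4)),("wine_bottle",(0,)),("mug",(0,)),("yeast_jar",(0,)),("bung",(0,)),("cap_tray",(0,.5,1,1.5))]:
    rs=regions_of(l,"scene"); 
    if not rs: print(l,"none");continue
    r0=rs[0]; m=r0["region"].astype(float); vs=np.argwhere(m>0); uv=vs.mean(0)[::-1]
    g=ray(C["scene"],uv,40)[:2]; gp=proj(C["side"],[[*g,40]])[0]
    obs=[(C["scene"],m)]
    for q in regions_of(l,"side"):
        w=np.argwhere(q["region"]).mean(0)[::-1]
        if np.hypot(*(w-gp))<30: obs.append((C["side"],q["region"].astype(float)));break
    b=fit(l,obs,g,ys); print(l,len(obs),np.round(g),np.round(b.x,2),round(b.fun/len(obs),3))
print(sense()["t"])
E
```

```text
sample 2 [ 539. -371.] [ 5.4967e+02 -3.6017e+02 -1.3000e-01] 0.074
lamp 2 [629. 112.] [632.96 113.09   1.72] 0.09
screen 2 [672. -83.] [660.72 -82.95   1.69] 0.07
key_stand 2 [ 478. -213.] [ 458.02 -227.25    0.62] 0.23
switch_box 2 [521. 323.] [5.1223e+02 3.1968e+02 3.6000e-01] 0.058
wine_bottle 1 [ 725. -286.] [ 7.5801e+02 -2.4849e+02 -5.0000e-01] 0.095
mug 2 [725. 269.] [7.2705e+02 2.6953e+02 1.4000e-01] 0.185
yeast_jar 2 [ 681. -436.] [ 6.7875e+02 -4.3603e+02  3.0000e-02] 0.154
bung 2 [498. -24.] [ 4.8157e+02 -3.1410e+01  2.0000e-01] 0.08
cap_tray 2 [811.  33.] [8.0147e+02 2.8110e+01 2.1000e-01] 0.083
2.05
```

Request:
send_rows:
  increments:
    - [[0.119,-0.064,0,0,0,-12,0],[0.119,-0.064,0,0,0,-12,0],[0.119,-0.064,0,0,0,-12,0],[0.227,-0.142,0,0,0,-24,0],[0.227,-0.142,0,0,0,-24,0],[0.227,-0.142,0,0,0,-24,0],[0.299,-0.242,0,0,0,-36,0],[0.299,-0.242,0,0,0,-36,0],[0.299,-0.242,0,0,0,-36,0],[0.339,-0.398,0,0,0,-48,0],[0.339,-0.398,0,0,0,-48,0],[0.339,-0.398,0,0,0,-48,0]]

```text
t: 3.25
ee_pos: [537.9, 229.0, 222.7]
tcp_rot: [1.713, 2.633, 0.001]
contact_force: [0.7, 0.1, -0.3]
finger_gap: 1.005
```

```bash
python3 - <<'E'
from h import *
s=sense(); im=camera("wrist"); c=cam("wrist",s); cv2.imwrite("pics/w1.png",im[:,:,::-1])
print(s["ee_pos"],s["joints"],proj(c,[[512,320,60]]))
np.savez("w1.npz",K=c[0],R=c[1],t=c[2])
for r in regions_of("switch_box","wrist"):
    b=fit("switch_box",[(c,r["region"].astype(float))],[512,320],(.2,.36,.5)); print(r["conf"],r["extent"],b.x,b.fun)
E
```

```text
[537.86851467 229.03301735 222.71857327] [-0.72210226  0.18161038  0.31269712  1.63181197 -0.05712302  1.33658665
  0.01642495] [[269.40557582  98.24257187]]
0.92 [214.1, 51.1, 346.9, 139.4] [5.13329262e+02 3.23346739e+02 3.81301271e-01] 0.033307225125511986
```

View pics/w1.png

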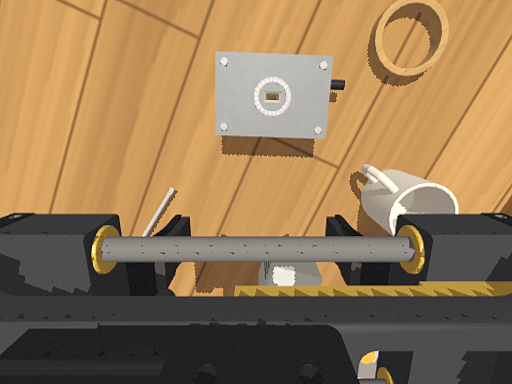

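```bash
python3 - <<'E'
from h import *
im=cv2.imread("pics/w1.png"); d=np.load("w1.npz"); c=(d["K"],d["R"],d["t"])
cv2.imwrite("pics/w1z.png",cv2.resize(im[40:150,205:355],None,fx=5,fy=5,interpolation=cv2.INTER_CUBIC))
g=im.sum(2).astype(int); sub=g[70:125,245:300]
# ring: bright
m=(sub>600).astype(np.uint8); v=np.argwhere(m)+[70,245]; print(len(v), v.mean(0)[::-1], v.min(0)[::-1],v.max(0)[::-1])
(cx,cy),(a,b),an=cv2.fitEllipse(cv2.convexHull(v[:,::-1].astype(np.float32)));print(cx,cy,a,b,ray(c,(cx+.5,cy+.5),60))
k=(g[85:110,258:288]<300)
v=np.argwhere(k)+[85,258];print(len(v),v.mean(0)[::-1],ray(c,v.mean(0)[::-1]+.5,60))
# screws
for u in [(223.5,62),(323.5,66),(223.5,127),(318,130)]: print(ray(c,u,60))
E
```

```text
552 [271.90942029  95.6557971 ] [254  76] [290 115]
271.8995666503906 95.71488189697266 37.0167350769043 39.3099250793457 [514.21432573 323.38273206  60.        ]
45 [271.57777778  96.71111111] [514.32818379 322.2541384   60.        ]
[449.67705144 334.06276214  60.        ]
[552.89644173 375.32013951  60.        ]
[476.02715025 269.0540207   60.        ]
[579.01187851 310.90154963  60.        ]
```

View pics/w1z.png

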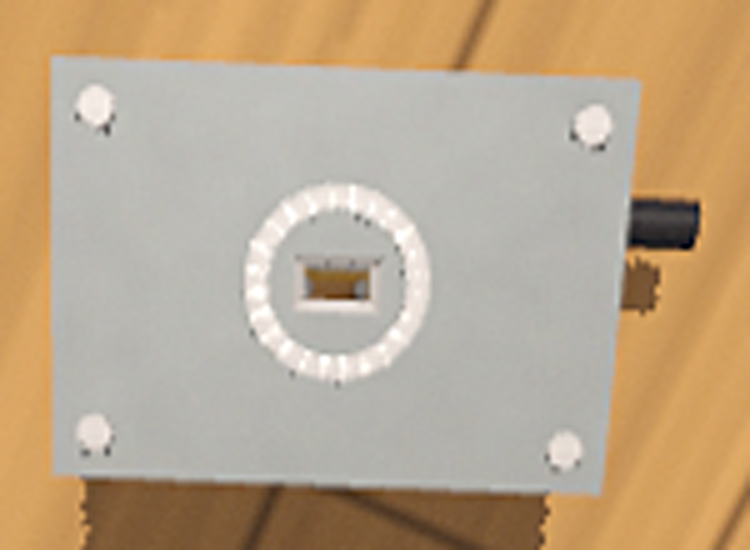

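Request:
send_rows:
  increments:
    - [[0.01,-0.11,0,0,0,-12,0],[0.01,-0.11,0,0,0,-12,0],[0.01,-0.11,0,0,0,-12,0],[0.015,-0.22,0,0,0,-24,0],[0.015,-0.22,0,0,0,-24,0],[0.015,-0.22,0,0,0,-24,0],[-0.005,-0.34,0,0,0,-36,0],[-0.005,-0.34,0,0,0,-36,0],[-0.005,-0.34,0,0,0,-36,0],[-0.025,-0.48,0,0,0,-48,0],[-0.025,-0.48,0,0,0,-48,0],[-0.025,-0.48,0,0,0,-48,0]]

```text
t: 4.55
ee_pos: [512.2, -251.3, 223.1]
tcp_rot: [2.636, 1.708, 0.001]
contact_force: [1.2, 0.2, 0.1]
finger_gap: 1.001
```

Request:
send_rows:
  increments:
    - [[-0.01,-0.14,0,0,0,-15,0],[-0.01,-0.14,0,0,0,-15,0],[-0.01,-0.14,0,0,0,-15,0],[-0.01,-0.14,0,0,0,-15,0],[-0.01,-0.14,0,0,0,-15,0]]

```text
t: 5.05
ee_pos: [502.3, -389.7, 222.2]
tcp_rot: [-2.837, -1.349, 0.001]
contact_force: [0.3, 0.9, -0.6]
finger_gap: 0.999
```

```bash
python3 - <<'E'
from h import *
s=sense(); im=camera("wrist"); c=cam("wrist",s); cv2.imwrite("pics/w2.png",im[:,:,::-1])
print(s["t"],s["ee_pos"],s["dq"].max(),s["joints"],proj(c,[[550,-360,0],[550,-360,150],[458,-227,35]]))
np.savez("w2.npz",K=c[0],R=c[1],t=c[2])
for l,p0,ys in [("sample",[550,-360],(0,)),("key_stand",[458,-227],(.2,.6,1))]:
  for r in regions_of(l,"wrist"):
    b=fit(l,[(c,r["region"].astype(float))],p0,ys); print(r["conf"],r["extent"],b.x,b.fun)
E
```

```text
5.05 [ 502.3320442  -389.70726689  222.17298208] 0.014442829808378623 [-0.01162821  0.36421035  0.81400224  1.51488115 -0.26658094  1.37823379
  0.1381524 ] [[271.10677194 131.93123592]
 [279.50242077 138.98271508]
 [146.34845975  95.50594255]]
0.97 [253.0, 108.3, 295.5, 157.4] [ 5.49572432e+02 -3.57547659e+02  6.89803631e-02] 0.038969950881248216
0.8 [122.8, 59.7, 179.0, 128.3] [ 458.71190377 -224.49911773    0.61520213] 0.2813115441022418
```

View pics/w2.png

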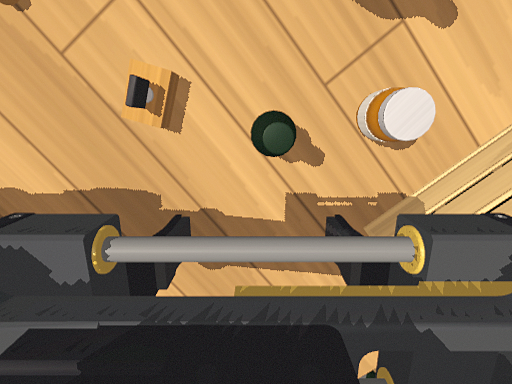

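Request:
send_rows:
  increments:
    - [[0.047,0.0315,0,0,0,0,0],[0.047,0.0315,0,0,0,0,0],[0.047,0.0315,-0.04,0,0,0,0],[0.047,0.0315,-0.08,0,0,0,0],[0.047,0.0315,-0.117,0,0,0,0],[0.047,0.0315,-0.117,0,0,0,0],[0.047,0.0315,-0.117,0,0,0,0],[0.047,0.0315,-0.117,0,0,0,0]]

```text
t: 6.0
ee_pos: [551.3, -358.1, 108.3]
tcp_rot: [2.832, 1.352, 0.004]
contact_force: [0.6, -0.1, 0.2]
finger_gap: 1.003
```

```bash
python3 - <<'E'
from h import *
s=sense(); im=camera("wrist"); cv2.imwrite("pics/w3.png",im[:,:,::-1]); print(s["ee_pos"],s["contact_force"])
im=camera("side"); cv2.imwrite("pics/s3.png",cv2.resize(im[150:350,200:400,::-1],None,fx=3,fy=3))
E
```

```text
[ 551.2533344  -358.05745951  108.33411364] [ 0.6145508  -0.05829597  0.1624177 ]
```

View pics/w3.png

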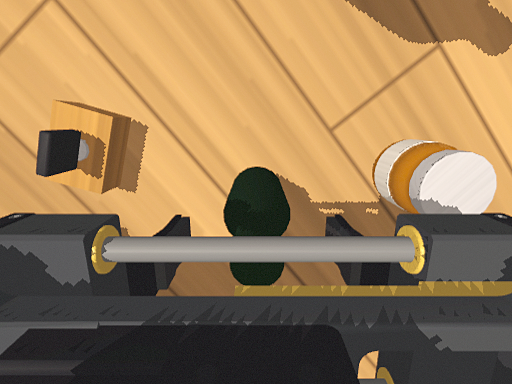

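View pics/s3.png

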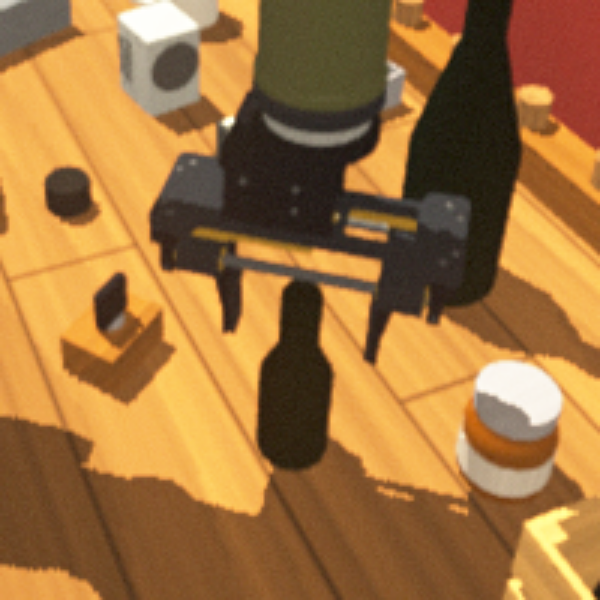

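Request:
send_rows:
  increments:
    - [[0,0,0,0,0,0,1],[0,0,0,0,0,0,1],[0,0,0,0,0,0,1],[0,0,0,0,0,0,1],[0,0,0,0,0,0,1],[0,0,0,0,0,0,1],[0,0,0,0,0,0,1],[0,0,0,0,0,0,1],[0,0,0.02,0,0,0,1],[0,0,0.04,0,0,0,1]]

```text
t: 7.1
ee_pos: [548.6, -356.9, 144.5]
tcp_rot: [-2.834, -1.351, 0.003]
contact_force: [0.4, 0.3, -2.3]
finger_gap: 0.313
```

Request:
send_rows:
  increments:
    - [[0,0,0.05,0,0,0,1],[-0.005,0.02,0.095,0,0,0,1],[-0.04,0.17,0.1,0,0,16,1],[-0.04,0.17,0.1,0,0,16,1],[-0.04,0.17,0.1,0,0,16,1],[-0.04,0.17,0.1,0,0,16,1],[0.099,0.357,0.1,0,0,33,1],[0.099,0.357,0.1,0,0,33,1],[0.099,0.357,0.1,0,0,33,1],[0.099,0.357,0.1,0,0,33,1],[0.099,0.357,0.1,0,0,33,1],[0.099,0.357,0.1,0,0,33,1]]

```text
t: 8.3
ee_pos: [650.3, 7.2, 243.1]
tcp_rot: [-2.323, -2.11, -0.0]
contact_force: [0.7, 0.4, -3.9]
finger_gap: 0.308
```

Request:
send_rows:
  increments:
    - [[0,0,0,0,0,0,1],[0,0,0,0,0,0,1]]

```text
t: 8.5
ee_pos: [647.9, -2.7, 245.1]
tcp_rot: [2.338, 2.099, -0.003]
contact_force: [-0.5, -1.0, -2.8]
finger_gap: 0.313
```

```bash
python3 - <<'E'
from h import *
s=sense(); im=camera("wrist"); c=cam("wrist",s); cv2.imwrite("pics/w4.png",im[:,:,::-1])
print(s["t"],s["ee_pos"],s["tcp_rot"],s["joints"],s["finger_gap"])
for l,p0,ys in [("lamp",[633,113],(1.72,)),("screen",[661,-83],(1.7,))]:
  for r in regions_of(l,"wrist"):
    b=fit(l,[(c,r["region"].astype(float))],p0,ys); print(l,r["conf"],r["extent"],b.x,b.fun)
im=camera("side"); cv2.imwrite("pics/s4.png",cv2.resize(im[50:250,180:380,::-1],None,fx=3,fy=3))
E
```

```text
8.5 [647.86415865  -2.70754886 245.06780446] [ 2.33752721  2.09870109 -0.00281165] [-0.48245409  0.33769988  0.5779455   1.44202676 -0.18278065  1.41722119
 -0.00988141] 0.31254030213840306
lamp 0.84 [196.2, 33.7, 266.7, 116.8] [632.09952024 114.56116252   1.71493291] 0.055212349678214645
```

View pics/w4.png

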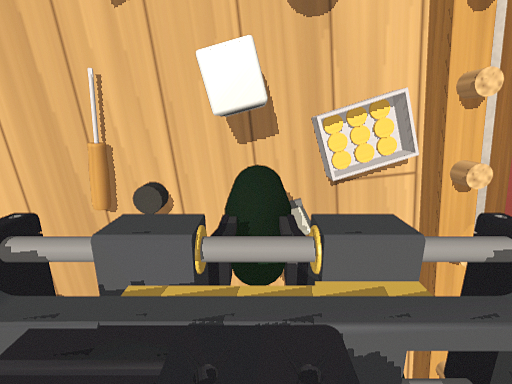

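View pics/s4.png

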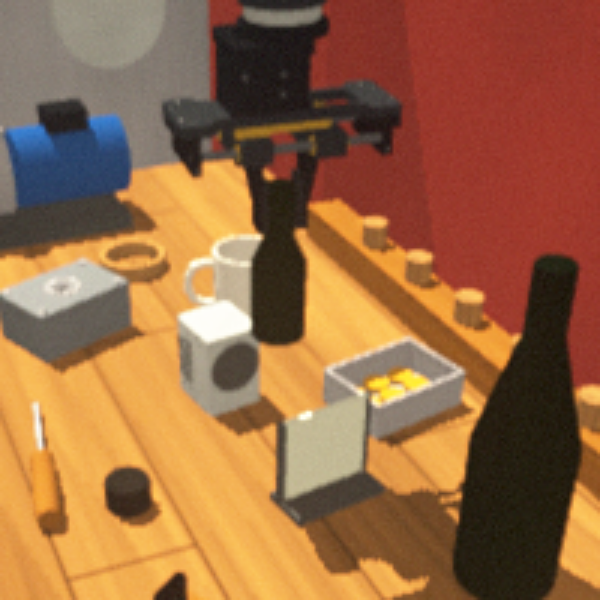

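Request:
send_rows:
  increments:
    - [[0.001,0.0025,-0.04,0,0,0,1],[0.001,0.0025,-0.08,0,0,0,1],[0.001,0.0025,-0.11,0,0,0,1],[0.001,0.0025,-0.125,0,0,0,1],[0.001,0.0025,-0.13,0,0,0,1],[0.001,0.0025,-0.13,0,0,0,1],[0.001,0.0025,-0.13,0,0,0,1]]

```text
t: 9.4
ee_pos: [650.9, 1.5, 117.7]
tcp_rot: [2.334, 2.1, 0.004]
contact_force: [1.3, -0.0, -1.9]
finger_gap: 0.311
```

Request:
send_rows:
  increments:
    - [[0,0,-0.003,0,0,0,1],[0,0,-0.005,0,0,0,1],[0,0,-0.007,0,0,0,1],[0,0,-0.007,0,0,0,1]]

```text
t: 9.8
ee_pos: [649.9, 1.9, 109.0]
tcp_rot: [2.335, 2.101, 0.001]
contact_force: [-1.1, 0.6, -1.2]
finger_gap: 0.315
```

Request:
send_rows:
  increments:
    - [[0,0,-0.001,0,0,0,1],[0,0,-0.002,0,0,0,1],[0,0,-0.002,0,0,0,1]]

```text
t: 10.1
ee_pos: [650.3, 2.1, 108.9]
tcp_rot: [2.335, 2.101, 0.003]
contact_force: [-2.7, 1.1, 7.7]
finger_gap: 0.311
```

```bash
python3 - <<'E'
from h import *
s=sense();print(s["ee_pos"],s["contact_force"])
C=cam("side"); im=camera("side"); cv2.imwrite("pics/s5.png",cv2.resize(im[100:250,180:330,::-1],None,fx=4,fy=4,interpolation=cv2.INTER_CUBIC))
print(proj(C,[[649,0,0],[649,0,150]]), [(r["conf"],r["extent"]) for r in regions_of("sample","side")])
E
```

```text
[650.2795162    2.14212019 108.8879148 ] [-2.74364208  1.11616011  7.7424487 ]
[[271.74711274 198.70959818]
 [272.36524741 155.92446769]] [(0.63, [271.8, 182.5, 306.7, 225.7]), (0.58, [265.1, 156.7, 278.5, 205.2])]
```

View pics/s5.png

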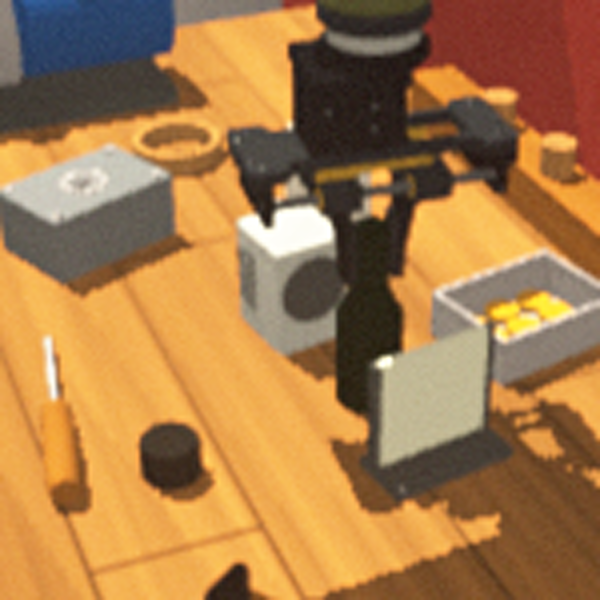

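Request:
send_rows:
  increments:
    - [[0,0,0.001,0,0,0,1],[0,0,0.001,0,0,0,0.65],[0,0,0.001,0,0,0,0.5],[0,0,0.001,0,0,0,0.3],[0,0,0.001,0,0,0,0],[0,0,0.001,0,0,0,0],[0,0,0.001,0,0,0,0],[0,0,0.02,0,0,0,0],[0,0,0.06,0,0,0,0],[0,0,0.1,0,0,0,0],[0,0,0.135,0,0,0,0],[0,0,0.135,0,0,0,0]]

```text
t: 11.4
ee_pos: [652.5, 1.2, 247.9]
tcp_rot: [2.331, 2.097, 0.013]
contact_force: [0.6, -0.4, 0.3]
finger_gap: 0.993
```

```bash
python3 - <<'E'
from h import *
print({k:sense()[k] for k in("t","ee_pos","joints","contact_force")})
a=[]
for n in("side","scene"):
    im=camera(n); c=cam(n)
    cv2.imwrite(f"pics/{n}6.png",cv2.resize(im[100:300,150:400,::-1],None,fx=3,fy=3))
    for r in regions_of("sample",n):
        w=np.argwhere(r["region"]).mean(0)[::-1]; print(n,r["conf"],r["extent"],w-proj(c,[[649,0,60]])[0])
        if np.hypot(*(w-proj(c,[[649,0,60]])[0]))<12: a.append((c,r["region"].astype(float)))
for o in a: b=fit("sample",[o],[649,0]); print(b.x,b.fun)
E
```

```text
{'t': 11.4, 'ee_pos': array([652.48932429,   1.23722529, 247.90435354]), 'joints': array([-0.48603453,  0.33737654,  0.57711683,  1.43658808, -0.18547379,
        1.41147313, -0.012828  ]), 'contact_force': array([ 0.60373578, -0.36520789,  0.32890428])}
side 0.89 [266.1, 157.3, 280.1, 201.7] [-1.01458917 -3.87002227]
scene 0.88 [243.2, 195.2, 263.4, 232.4] [-0.47862461  1.06027291]
scene 0.26 [213.5, 239.7, 257.7, 291.4] [-17.39422031  51.79184192]
[6.48849212e+02 7.60967572e-01 1.82089080e-02] 0.2413978014121012
[ 6.52522606e+02 -1.01701195e+00  6.97768241e-02] 0.08893369175627241
```

View pics/scene6.png

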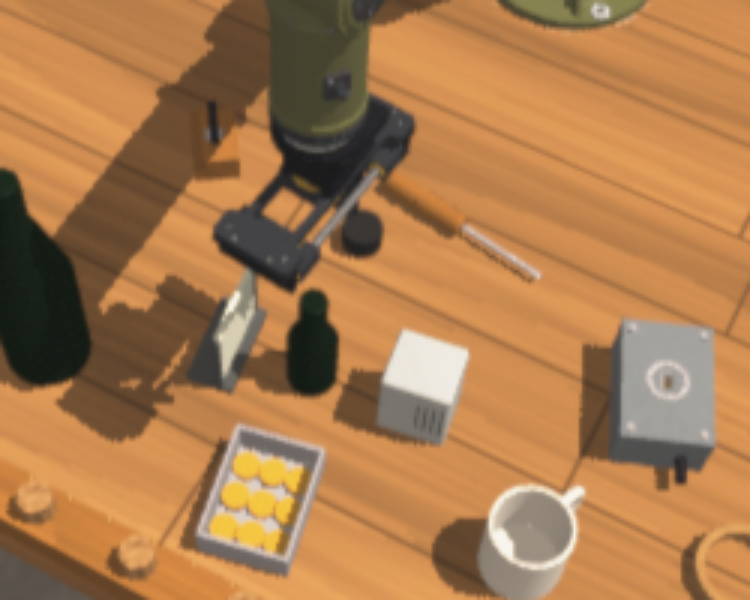

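```bash
python3 - <<'E'
from h import *
c=cam("scene");cs=cam("side")
im=cv2.imread("pics/scene6.png"); sd=cv2.imread("pics/side6.png")
for cc,I in((c,im),(cs,sd)):
  for l,p in [("lamp",(632.5,114,1.715)),("screen",(661,-83,1.71)),("sample",(650.5,0,0))]:
    Rz=R.from_euler('z',p[2]).as_matrix()
    for P in MODELS[l]:
        q=(proj(cc,P@Rz.T+[p[0],p[1],0])+.5-[150,100])*3
        cv2.polylines(I,[cv2.convexHull(q.astype(np.int32))],True,(0,0,255),1)
cv2.imwrite("pics/ov6.png",im[200:500,150:500]);cv2.imwrite("pics/ovs6.png",sd[100:450,230:600])
E
```

```text
(no output)
```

View pics/ov6.png

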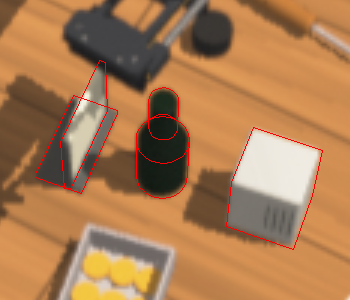

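View pics/ovs6.png

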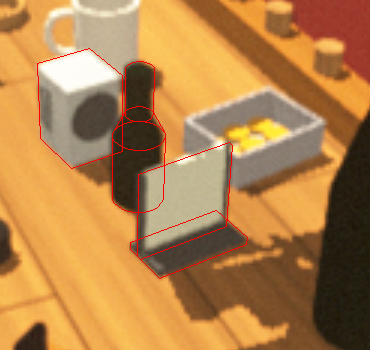

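Request:
send_rows:
  increments:
    - [[-0.12,-0.1,0,0,0,-16,0],[-0.12,-0.1,0,0,0,-16,0],[-0.12,-0.1,0,0,0,-20,0],[-0.12,-0.1,0,0,0,-28,0],[-0.25,-0.271,-0.04,0,0,-49,0],[-0.25,-0.271,-0.04,0,0,-49,0],[-0.25,-0.271,-0.04,0,0,-49,0],[-0.25,-0.271,-0.04,0,0,-49,0],[-0.25,-0.271,-0.04,0,0,-49,0],[-0.25,-0.271,-0.04,0,0,-49,0],[-0.25,-0.271,-0.04,0,0,-49,0]]

```text
t: 12.7
ee_pos: [399.4, -268.4, 200.8]
tcp_rot: [-2.995, -0.943, 0.001]
contact_force: [0.2, 1.1, 0.3]
finger_gap: 0.996
```

```bash
python3 - <<'E'
from h import *
s=sense(); im=camera("wrist"); c=cam("wrist",s); cv2.imwrite("pics/w7.png",im[:,:,::-1])
print(s["t"],s["ee_pos"],s["tcp_rot"],s["joints"],s["dq"].max())
np.savez("w7.npz",K=c[0],R=c[1],t=c[2])
for l in("key","key_bow","key_stand"):print(l,[(r["conf"],r["extent"]) for r in regions_of(l,"wrist")])
E
```

```text
12.7 [ 399.35737453 -268.35631785  200.79254797] [-2.99534034e+00 -9.43359546e-01  1.20696361e-03] [-0.35458786 -0.07814586  0.86443706  1.91014823  0.06166757  1.2841537
 -0.46977937] 0.008910625863969894
key [(0.9, [248.3, 100.9, 266.1, 133.3])]
key_bow [(0.71, [244.6, 99.0, 266.1, 132.5])]
key_stand [(0.62, [234.8, 85.5, 280.8, 146.7])]
```

View pics/w7.png

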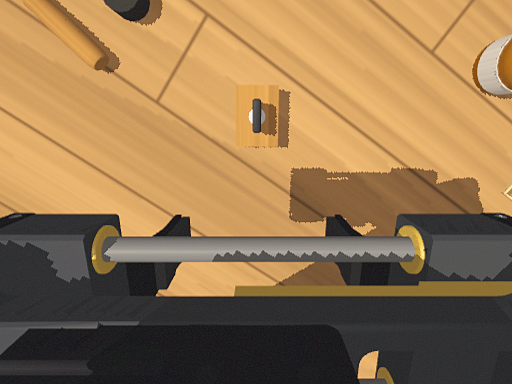

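```bash
python3 - <<'E'
from h import *
im=cv2.imread("pics/w7.png"); d=np.load("w7.npz"); c=(d["K"],d["R"],d["t"])
cv2.imwrite("pics/w7z.png",cv2.resize(im[75:160,220:305],None,fx=7,fy=7,interpolation=cv2.INTER_CUBIC))
hsv=im.max(2); m=(hsv<70); m[:90]=0;m[140:]=0;m[:,:245]=0;m[:,272:]=0
v=np.argwhere(m)[:,::-1].astype(np.float32); rc=cv2.minAreaRect(v); print(rc)
for u in [(258,98.5),(257,133.5)]: print(ray(c,u,75))
# project expected model
def mdl(x,y,yaw):
    Rz=R.from_euler('z',yaw).as_matrix()
    P=np.array([[sx*17,sy*4.5,z] for z in(39,75) for sx in(-1,1) for sy in(-1,1)])@Rz.T+[x,y,0]; return proj(c,P)
region=m.astype(float)
MODELS["bow"]=box(-17,17,-4.5,4.5,39,75)
b=fit("bow",[(c,region)],[458,-225],(.6,.5)); print(b.x,b.fun)
# wood block
h=cv2.cvtColor(im,cv2.COLOR_BGR2HSV); print(h[95,242],h[110,225],h[140,270])
E
```

```text
((256.5, 116.0), (32.0, 7.0), 90.0)
[ 473.00421515 -216.69194761   75.        ]
[ 443.92311137 -235.74293332   75.        ]
[ 458.04006481 -225.41002443    0.62005566] 0.748520106144111
[ 17 159 228] [ 16 135 219] [ 17 166 212]
```

View pics/w7z.png

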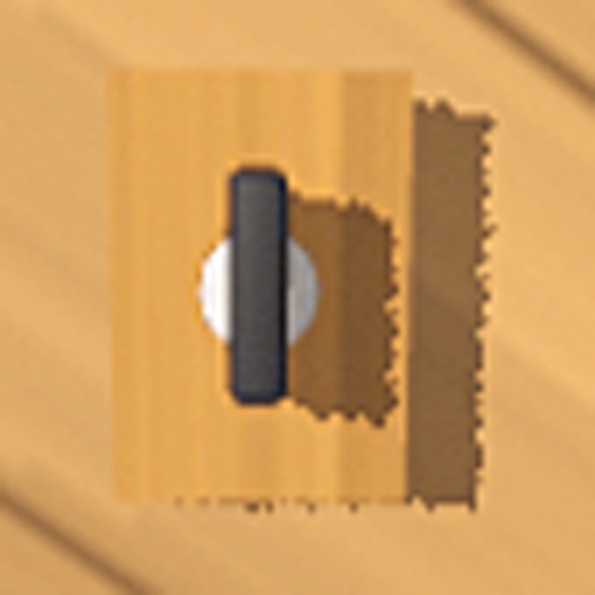

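```bash
python3 - <<'E'
from h import *
d=np.load("w7.npz"); c=(d["K"],d["R"],d["t"])
for z in(75,57): print(ray(c,(256.5,115.7),z))
print(ray(c,(256.5,115.7-8.5),75)-ray(c,(256.5,115.7+8.5),75))
P=ray(c,(256.5,115.7),75)
Rz=R.from_euler('z',.61).as_matrix()
print(proj(c,np.array([[sx*17,sy*4.5,z] for z in(39,75) for sx in(-1,1) for sy in(-1,1)])@Rz.T+[P[0],P[1],0])+.5-[220,75])
E
```

```text
[ 458.3468842  -225.05295737   75.        ]
[ 458.54979927 -224.796134     57.        ]
[13.83756334  9.64368309  0.        ]
[[41.01125377 56.77253551]
 [33.35015853 56.77446113]
 [41.08257086 26.33125535]
 [33.20893384 26.3343368 ]
 [41.32582753 58.074649  ]
 [32.71803876 58.07676101]
 [41.41607294 23.79465616]
 [32.53904564 23.79823386]]
```

Request:
send_rows:
  increments:
    - [[0.059,0.0435,0,0,0,0,0],[0.059,0.0435,0,0,0,0,0],[0.059,0.0435,-0.04,0,0,0,0],[0.059,0.0435,-0.08,0,0,0,0],[0.059,0.0435,-0.1,0,0,0,0],[0.059,0.0435,-0.1,0,0,0,0],[0.059,0.0435,-0.1,0,0,0,0]]

```text
t: 13.6
ee_pos: [459.2, -225.4, 102.0]
tcp_rot: [2.995, 0.945, -0.001]
contact_force: [0.6, -0.7, -0.1]
finger_gap: 1.004
```

```bash
python3 - <<'E'
from h import *
s=sense(); im=camera("wrist"); c=cam("wrist",s); cv2.imwrite("pics/w8.png",im[:,:,::-1])
print(s["ee_pos"],s["tcp_rot"],s["joints"])
print(proj(c,[[458.3,-225,75],[458.3,-225,39]]))
E
```

```text
[ 459.16057322 -225.40505078  101.99454136] [ 2.99534078e+00  9.45269890e-01 -6.55237943e-04] [-0.36696783  0.15430035  0.83624146  1.96219044 -0.12891503  1.07886082
 -0.43495667]
[[257.04112637 216.03734037]
 [257.10086476 201.92398506]]
```

View pics/w8.png

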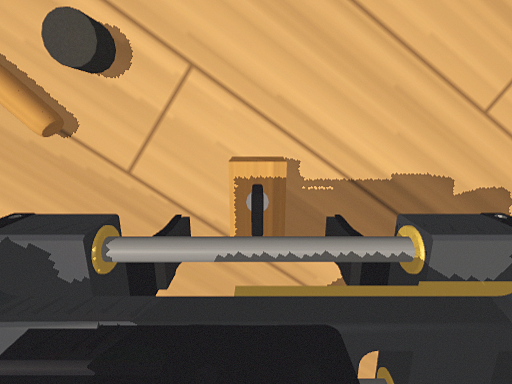

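Request:
send_rows:
  increments:
    - [[0,0,-0.03,0,0,0,0],[0,0,-0.05,0,0,0,0],[0,0,-0.058,0,0,0,0],[0,0,-0.058,0,0,0,0],[0,0,-0.058,0,0,0,0]]

```text
t: 14.15
ee_pos: [459.7, -226.2, 45.0]
tcp_rot: [2.995, 0.943, 0.003]
contact_force: [0.3, -0.2, 1.2]
finger_gap: 1.0
```

Request:
send_rows:
  increments:
    - [[0,0,0,0,0,0,0.5],[0,0,0,0,0,0,0.75],[0,0,0,0,0,0,1],[0,0,0,0,0,0,1],[0,0,0,0,0,0,1],[0,0,0,0,0,0,1],[0,0,0,0,0,0,1],[0,0,0,0,0,0,1],[0,0,0,0,0,0,1]]

```text
t: 15.05
ee_pos: [458.5, -225.7, 43.6]
tcp_rot: [2.996, 0.944, -0.0]
contact_force: [0.1, -0.0, -0.3]
finger_gap: 0.263
```

Request:
send_rows:
  increments:
    - [[0,0,0,0,0,0,1],[0,0,0,0,0,0,1],[0,0,0,0,0,0,1],[0,0,0,0,0,0,1]]

```text
t: 15.45
ee_pos: [458.5, -225.7, 43.6]
tcp_rot: [2.996, 0.944, -0.0]
contact_force: [-0.0, 0.2, -0.6]
finger_gap: 0.098
```

Request:
send_rows:
  increments:
    - [[0,0,0.02,0,0,0,1],[0,0,0.05,0,0,0,1],[0,0,0.1,0,0,0,1],[0.01,0.03,0.15,0,0,8,1],[0.06,0.12,0.15,0,0,30,1],[0.06,0.12,0.15,0,0,30,1],[0.06,0.12,0.15,0,0,30,1],[0.08,0.26,0.15,0,0,55,1],[0.08,0.26,0.15,0,0,55,1],[0.08,0.26,0.15,0,0,55,1],[0.08,0.35,0.15,0,0,72,1],[0.08,0.35,0.15,0,0,72,1]]

```text
t: 16.65
ee_pos: [538.1, 127.4, 193.4]
tcp_rot: [-1.859, -2.532, -0.001]
contact_force: [-0.5, 0.4, -1.4]
finger_gap: 0.102
```

```bash
python3 - <<'E'
from h import *
s=sense(); 
print(s["t"],s["ee_pos"],s["tcp_rot"],s["joints"],s["finger_gap"], 2*np.degrees(np.arctan2(s["tcp_rot"][1],s["tcp_rot"][0])))
E
```

```text
16.65 [538.07666896 127.43351964 193.38845124] [-1.85923088e+00 -2.53164504e+00 -7.19684080e-04] [-0.73602056  0.13520663  0.49974178  1.75261873 -0.06843745  1.27081914
  0.08404478] 0.10154594966367847 -252.58684897754583
```

Request:
send_rows:
  increments:
    - [[0.005,0.04,0,0,0,8.5,1],[0.01,0.08,0,0,0,17,1],[0.015,0.12,0,0,0,25.5,1],[0.02,0.15,0,0,0,34,1],[0.03,0.18,0,0,0,42.5,1],[0.042,0.223,0,0,0,51,1],[0.042,0.223,0,0,0,59.5,1],[0.042,0.223,0,0,0,68,1],[0.042,0.223,0,0,0,76.5,1],[0.042,0.223,0,0,0,85,1],[0.042,0.223,0,0,0,94.5,1],[0.042,0.223,0,0,0,94.5,1]]

```text
t: 17.85
ee_pos: [580.5, 347.1, 193.1]
tcp_rot: [0.586, -3.086, 0.0]
contact_force: [-0.3, -0.6, -1.0]
finger_gap: 0.103
```

Request:
send_rows:
  increments:
    - [[0,0,0,0,0,0,1],[0,0,0,0,0,0,1]]

```text
t: 18.05
ee_pos: [580.5, 347.2, 193.4]
tcp_rot: [0.581, -3.087, 0.0]
contact_force: [-1.3, 0.8, -0.6]
finger_gap: 0.099
```

```bash
python3 - <<'E'
from h import *
s=sense(); im=camera("wrist"); c=cam("wrist",s); cv2.imwrite("pics/w9.png",im[:,:,::-1])
print(s["t"],s["ee_pos"],s["tcp_rot"],s["joints"],s["finger_gap"], 2*np.degrees(np.arctan2(s["tcp_rot"][1],s["tcp_rot"][0])))
np.savez("w9.npz",K=c[0],R=c[1],t=c[2])
p=proj(c,[[514.3,323,60]])[0];print(p)
x,y=int(p[0]),int(p[1]); cv2.imwrite("pics/w9z.png",cv2.resize(im[max(y-50,0):y+50,x-60:x+60,::-1],None,fx=6,fy=6,interpolation=cv2.INTER_CUBIC)); print(x-60,max(y-50,0))
for r in regions_of("switch_box","wrist"):
    b=fit("switch_box",[(c,r["region"].astype(float))],[512,320],(.36,)); print(r["conf"],r["extent"],b.x,b.fun)
E
```

```text
18.05 [580.49592825 347.21023394 193.42553823] [ 5.81043421e-01 -3.08717439e+00  2.01406156e-05] [-0.71688004  0.38995926  0.18489783  1.42511793 -0.07203466  1.33332353
  1.41427291] 0.09942933794629313 -158.6818758480342
[258.79632809 119.16762229]
198 69
```

View pics/w9.png

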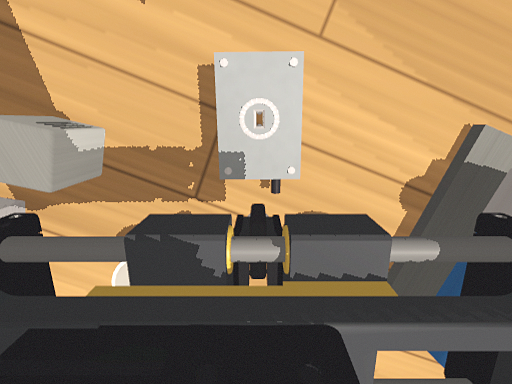

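View pics/w9z.png

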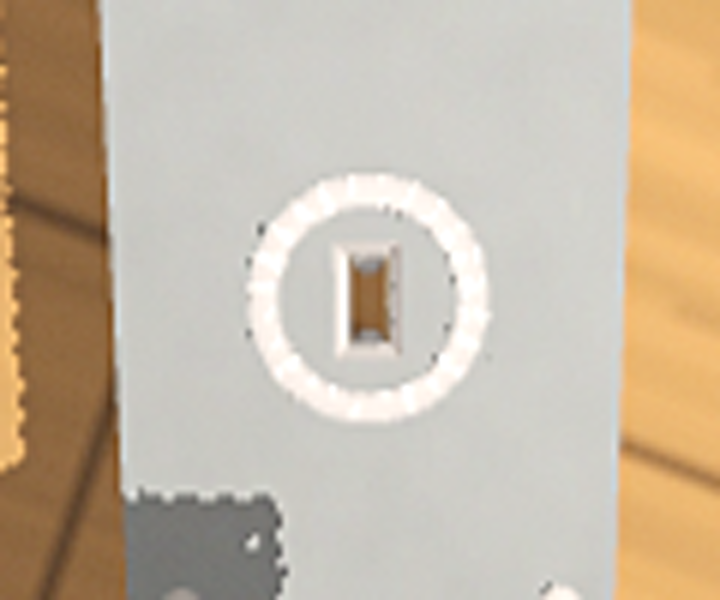

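```bash
python3 - <<'E'
from h import *
d=np.load("w9.npz"); c=(d["K"],d["R"],d["t"])
p=ray(c,(259.17,118.0),60);print(p,p-[580.5,347.2,60])
im=cv2.imread("pics/w9.png").astype(int).sum(2); sub=im[95:142,235:285]; v=np.argwhere(sub>690)[:,::-1]+[235,95]
print(len(v));print(cv2.fitEllipse(cv2.convexHull(v.astype(np.float32))))
im=camera("wrist");cv2.imwrite("pics/w10z.png",cv2.resize(im[190:300,200:320,::-1],None,fx=6,fy=6,interpolation=cv2.INTER_CUBIC))
E
```

```text
[513.04292117 322.93358718  60.        ] [-67.45707883 -24.26641282   0.        ]
564
((259.04840087890625, 118.06314849853516), (39.85915756225586, 40.91950607299805), 170.16781616210938)
```

View pics/w10z.png

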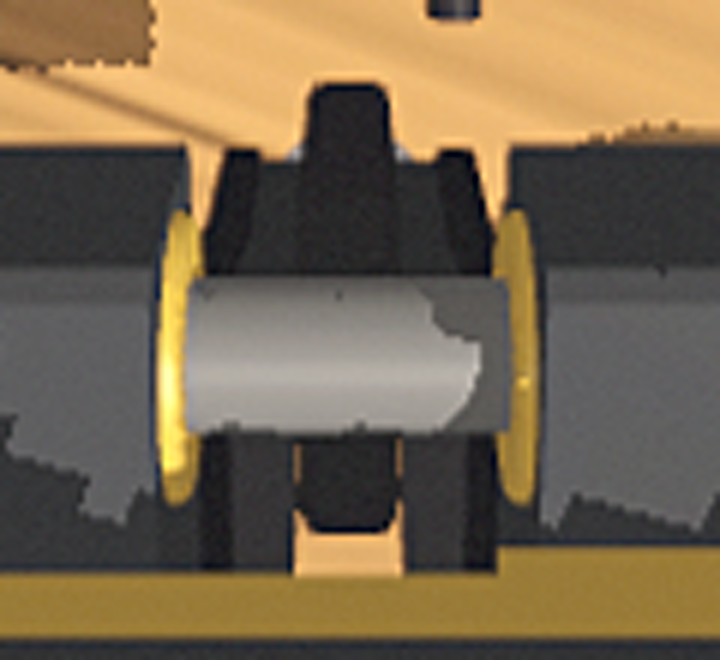

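```bash
python3 - <<'E'
from h import *
s=sense(); m=camera_model("wrist"); M=np.linalg.inv(m["mount"])
def pt(P): q=M[:3,:3]@P+M[:3,3]; q=m["mtx"]@q; return q[:2]/q[2]
for off in(-2,0,2):
  for x in(17,-17):
    for z in(-31.4,4.6): print(off,x,z,(pt(np.array([x+off,0,z]))+.5-[200,190])*6)
print(s["ee_pos"],s["tcp_rot"])
E
```

```text
-2 17 -31.4 [345.69929231 228.40412262]
-2 17 4.6 [346.36003008 100.95865272]
-2 -17 -31.4 [346.0632336  573.31227195]
-2 -17 4.6 [346.62422115 386.39548392]
0 17 -31.4 [345.67649841 206.80228127]
0 17 4.6 [346.34368421  83.29827791]
0 -17 -31.4 [346.04298598 554.12354289]
0 -17 4.6 [346.60936286 370.34231478]
2 17 -31.4 [345.65354    185.04453323]
2 17 4.6 [346.32724396  65.53593742]
2 -17 -31.4 [346.02260066 534.80432817]
2 -17 4.6 [346.59442279 354.20079541]
[580.50679422 347.29275889 193.55655145] [-5.83251943e-01  3.08696881e+00  2.13595032e-05]
```

Request:
send_rows:
  increments:
    - [[-0.04,-0.014,0,0,0,0.6,1],[-0.067,-0.024,0,0,0,0.6,1],[-0.067,-0.024,-0.03,0,0,0.6,1],[-0.067,-0.024,-0.06,0,0,0.6,1],[-0.067,-0.024,-0.085,0,0,0.6,1],[-0.067,-0.024,-0.097,0,0,0.6,1],[-0.067,-0.024,-0.097,0,0,0.6,1],[-0.067,-0.024,-0.097,0,0,0.6,1],[-0.067,-0.024,-0.097,0,0,0.6,1]]

```text
t: 19.1
ee_pos: [514.7, 324.0, 98.3]
tcp_rot: [-0.6, 3.081, 0.002]
contact_force: [0.1, 0.2, -0.3]
finger_gap: 0.102
```

```bash
python3 - <<'E'
from h import *
s=sense(); im=camera("wrist"); c=cam("wrist",s); cv2.imwrite("pics/w11.png",im[:,:,::-1])
print(s["t"],s["ee_pos"],s["tcp_rot"],s["joints"],s["contact_force"], 2*np.degrees(np.arctan2(s["tcp_rot"][1],s["tcp_rot"][0])))
im=camera("side"); cv2.imwrite("pics/s11.png",cv2.resize(im[90:190,160:280,::-1],None,fx=6,fy=6,interpolation=cv2.INTER_CUBIC))
E
```

```text
19.1 [514.65827491 323.95006491  98.3064235 ] [-6.00331899e-01  3.08100373e+00  1.98772240e-03] [-0.74556311  0.31838257  0.16745844  1.71629782 -0.05848938  1.10882647
  1.39523728] [ 0.08870232  0.20132081 -0.28235287] 202.0517983581674
```

View pics/w11.png

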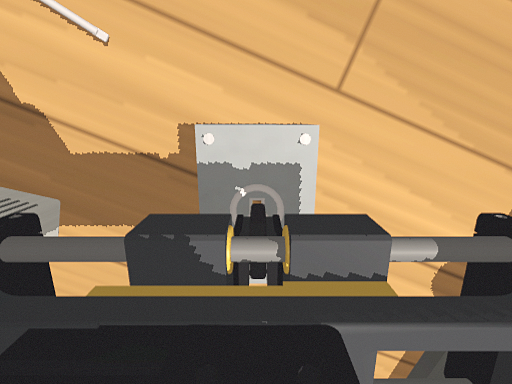

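View pics/s11.png

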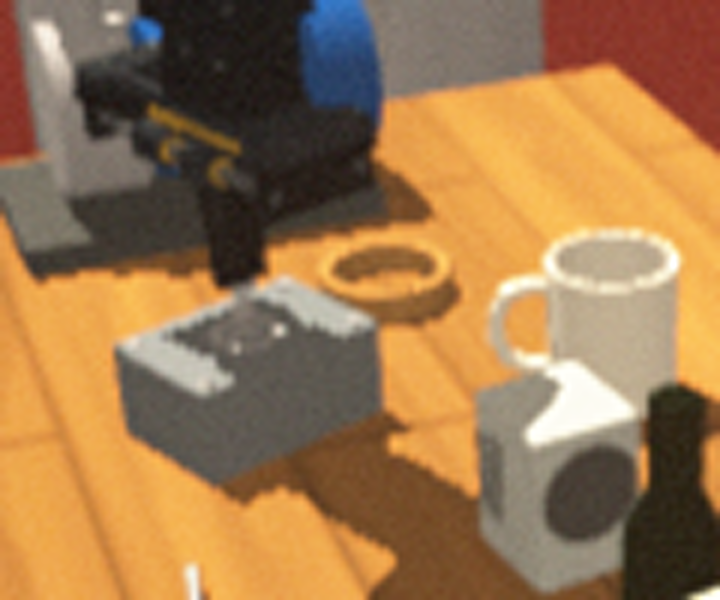

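Request:
send_rows:
  increments:
    - [[-0.0005,-0.0005,-0.003,0,0,0,1],[-0.0005,-0.0005,-0.006,0,0,0,1],[-0.0005,-0.0005,-0.009,0,0,0,1],[-0.0005,-0.0005,-0.012,0,0,0,1],[-0.0005,-0.0005,-0.012,0,0,0,1]]

```text
t: 19.7
ee_pos: [513.4, 322.9, 84.3]
tcp_rot: [-0.601, 3.083, 0.0]
contact_force: [0.8, 0.0, -0.9]
finger_gap: 0.101
```

Request:
send_rows:
  increments:
    - [[0,0,-0.003,0,0,0,1],[0,0,-0.005,0,0,0,1],[0,0,-0.007,0,0,0,1],[0,0,-0.007,0,0,0,1]]

```text
t: 20.1
ee_pos: [513.7, 323.0, 77.7]
tcp_rot: [-0.601, 3.082, 0.001]
contact_force: [3.0, 1.6, -1.2]
finger_gap: 0.097
```

Request:
send_rows:
  increments:
    - [[0.001,0.0004,-0.002,0,0,0,1],[-0.001,-0.0004,-0.003,0,0,0,1],[0.001,0.0004,-0.004,0,0,0,1],[-0.001,-0.0004,-0.005,0,0,0,1],[0.001,0.0004,-0.006,0,0,0,1],[0,0,-0.006,0,0,0,1]]

```text
t: 20.7
ee_pos: [514.7, 323.7, 72.8]
tcp_rot: [-0.6, 3.08, 0.003]
contact_force: [6.3, 3.4, 2.5]
finger_gap: 0.097
```

Request:
send_rows:
  increments:
    - [[0.001,0.0004,-0.002,0,0,0,1],[0,0,-0.003,0,0,0,1],[0.0015,0.0006,-0.004,0,0,0,1],[0,0,-0.005,0,0,0,1],[0.0015,0.0006,-0.006,0,0,0,1],[0.0005,0.0002,-0.006,0,0,0,1],[0.001,0.0004,-0.006,0,0,0,1]]

```text
t: 21.4
ee_pos: [514.5, 323.6, 68.4]
tcp_rot: [-0.601, 3.082, 0.002]
contact_force: [-1.5, -0.6, 15.9]
finger_gap: 0.105
```

Request:
send_rows:
  increments:
    - [[0.001,0.0004,-0.002,0,0,0,1],[-0.001,-0.0004,-0.002,0,0,0,1],[0.001,0.0004,-0.002,0,0,0,1],[0,0,-0.002,0,0,0,1],[0,0,-0.002,0,0,0,1]]

```text
t: 21.9
ee_pos: [514.7, 323.7, 68.2]
tcp_rot: [-0.601, 3.082, 0.003]
contact_force: [-4.6, -3.7, 23.1]
finger_gap: 0.099
```

```bash
python3 - <<'E'
from h import *
s=sense(); im=camera("wrist"); cv2.imwrite("pics/w12.png",cv2.resize(im[160:300,190:330,::-1],None,fx=4,fy=4,interpolation=cv2.INTER_CUBIC))
print(s["ee_pos"],s["contact_force"],s["ft_torque"],s["joints"])
im=camera("side"); cv2.imwrite("pics/s12.png",cv2.resize(im[90:190,160:280,::-1],None,fx=6,fy=6,interpolation=cv2.INTER_CUBIC))
E
```

```text
[514.71721487 323.67164333  68.15211145] [-4.62750133 -3.69877556 23.05110131] [-0.75087146  0.96872849 -0.01858582] [-0.74179611  0.34965387  0.16469533  1.74147077 -0.06562857  1.05355774
  1.40120742]
```

View pics/w12.png

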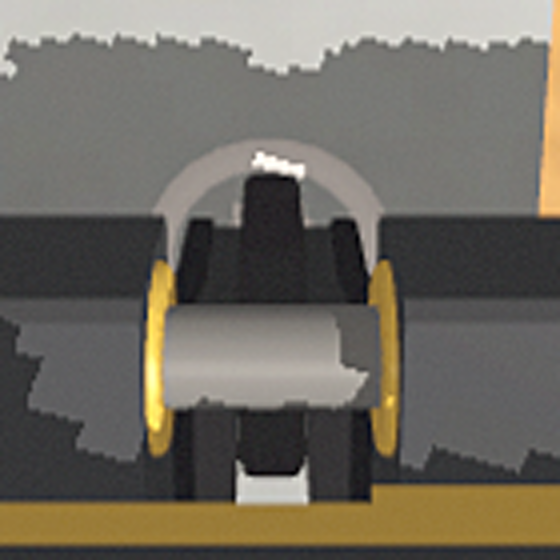

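View pics/s12.png

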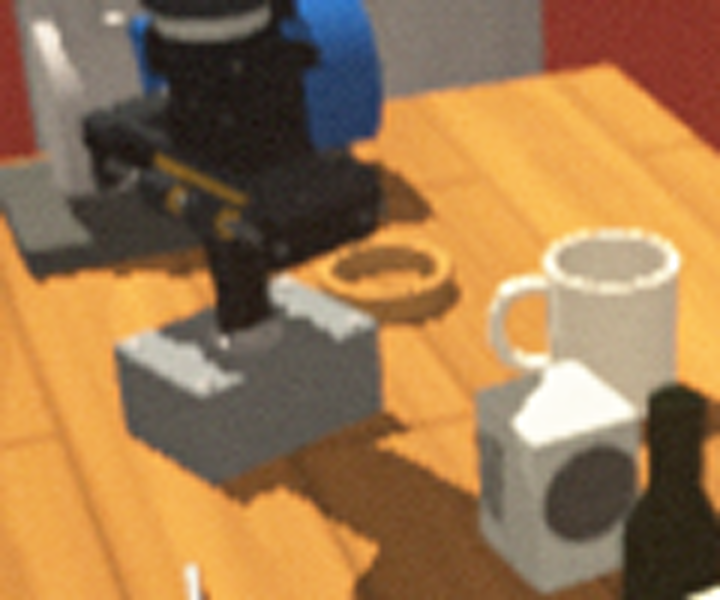

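Request:
send_rows:
  increments:
    - [[-0.0005,-0.0005,0.001,0,0,-3,1],[-0.0005,-0.0005,0.001,0,0,-8,1],[-0.0005,-0.0005,0.001,0,0,-14,1],[-0.0005,-0.0005,0.001,0,0,-20,1],[-0.0005,-0.0005,0.001,0,0,-26,1],[-0.0005,-0.0005,0.001,0,0,-32,1],[-0.0005,-0.0005,0.001,0,0,-38,1],[-0.0005,-0.0005,0.001,0,0,-38,1]]

```text
t: 22.8
ee_pos: [515.1, 323.1, 68.2]
tcp_rot: [0.439, 3.108, 0.004]
contact_force: [-0.4, -1.1, 17.8]
finger_gap: 0.1
```

```bash
python3 - <<'E'
from h import *
s=sense(); print(s["ee_pos"],s["contact_force"],s["ft_torque"],s["joints"],2*np.degrees(np.arctan2(s["tcp_rot"][1],s["tcp_rot"][0])))
E
```

```text
[515.05569475 323.12046988  68.22899234] [-0.38681472 -1.13902434 17.83325123] [-0.44211707  0.1484597   0.04490905] [-0.83033043  0.35349817  0.27208112  1.74615191 -0.10741792  1.05288829
  0.76891007] 163.92482174487984
```

Request:
send_rows:
  increments:
    - [[0,0,0,0,0,-6,1],[0,0,0,0,0,-12,1],[0,0,0,0,0,-18,1],[0,0,0,0,0,-24,1],[0,0,0,0,0,-30,1],[0,0,0,0,0,-36,1],[0,0,0,0,0,-42,1],[0,0,0,0,0,-48,1],[0,0,0,0,0,-54,1],[0,0,0,0,0,-59,1],[0,0,0,0,0,-59,1]]

```text
t: 23.9
ee_pos: [514.5, 322.3, 68.3]
tcp_rot: [1.914, 2.491, 0.002]
contact_force: [-1.7, -4.1, 20.6]
finger_gap: 0.103
```

```bash
python3 - <<'E'
from h import *
s=sense(); print(s["ee_pos"],s["contact_force"],s["ft_torque"],s["joints"],2*np.degrees(np.arctan2(s["tcp_rot"][1],s["tcp_rot"][0])))
E
```

```text
[514.4569223  322.26838151  68.25245821] [-1.71181698 -4.14721134 20.57766526] [-0.96929186  0.73930352  0.05504044] [-0.97083939  0.36914643  0.44458199  1.7516634  -0.17911913  1.0596074
 -0.20387763] 104.93701213548596
```

Request:
send_rows:
  increments:
    - [[0,0,0,0,0,-2,1],[0,0,0,0,0,-4,1],[0,0,0,0,0,-5,1],[0,0,0,0,0,-5,1],[0,0,0,0,0,-5,1]]

```text
t: 24.4
ee_pos: [514.3, 322.3, 68.2]
tcp_rot: [-2.018, -2.407, -0.002]
contact_force: [-2.1, -3.3, 22.9]
finger_gap: 0.099
```

```bash
python3 - <<'E'
from h import *
s=sense(); print(s["ee_pos"],s["contact_force"],s["ft_torque"],s["joints"],2*np.degrees(np.arctan2(s["tcp_rot"][1],s["tcp_rot"][0])))
im=camera("wrist"); cv2.imwrite("pics/w13.png",im[:,:,::-1]); cv2.imwrite("pics/w13z.png",cv2.resize(im[160:300,190:330,::-1],None,fx=4,fy=4,interpolation=cv2.INTER_CUBIC))
im=camera("scene"); cv2.imwrite("pics/sc13.png",cv2.resize(im[100:300,150:400,::-1],None,fx=3,fy=3))
im=camera("side"); cv2.imwrite("pics/s13.png",cv2.resize(im[90:240,160:320,::-1],None,fx=4.5,fy=4,interpolation=cv2.INTER_CUBIC))
E
```

```text
[514.34935033 322.26968151  68.22269966] [-2.09740739 -3.29644418 22.88101794] [-0.99902056  0.69575671  0.14742915] [-0.98247377  0.37097265  0.45901816  1.75215555 -0.18563857  1.06032181
 -0.28406442] -259.9486162074849
```

View pics/w13z.png

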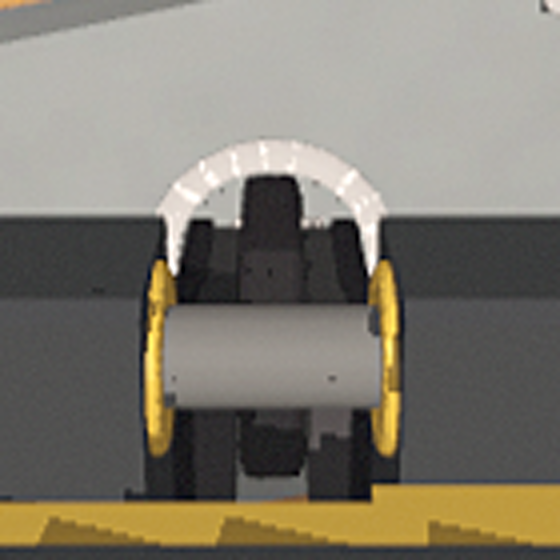

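View pics/s13.png

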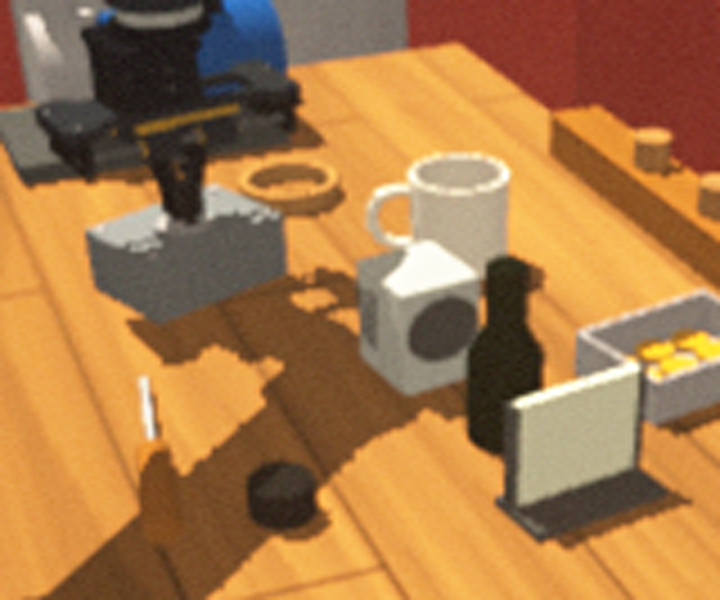

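View pics/sc13.png

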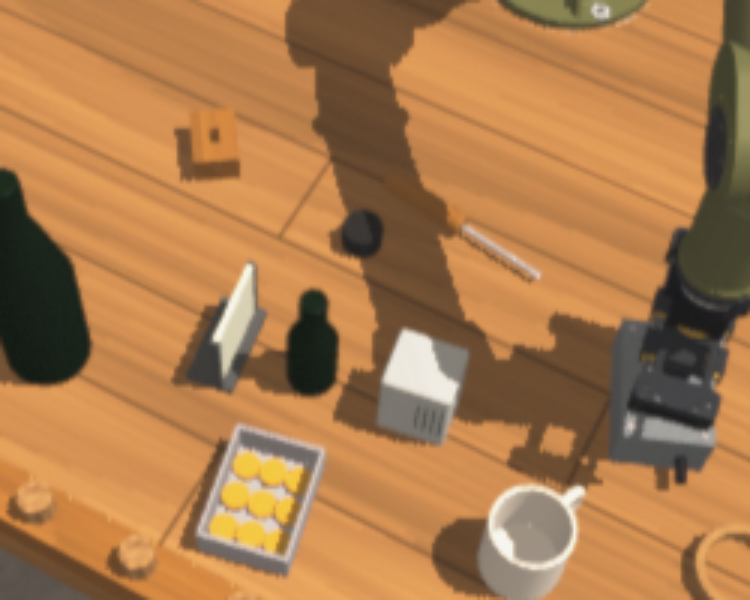

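```bash
python3 - <<'E'
from bench import *
print(close_job())
E
```

```text
the job is handed in; nothing more can be done
None
```

I completed the task and handed it in at about 24.5 s, with the gripper still holding the key turned; no verdict was reported.

**Sample bottle:** I gripped it by the neck and released it upright between the lamp and the screen. In the last side and scene pictures it is still standing there. By my measurements its centre is about 80 mm from both the lens and the screen face, and about 2 mm off the beam. Single-camera position estimates disagreed by about 4 mm. The side-view one fitted poorly because the screen partly hides the bottle.

**Key:** I took it from its stand, turned it half round and pushed it in with a slight wiggle until it stopped.
- **Depth:** the key is home, with its tip about 22 mm below the lid. The gripper stopped at the expected height with about 20 N of downward push, and the wrist camera showed no slip in the grip.
- **Turn:** I turned it about 102° clockwise. Over the last 5° the twisting moment rose from 0.055 to 0.147 N m, which suggests it is against the stop. I could not read the lock cylinder's angle directly.
- **Position:** my two measurements of the keyhole differed by about 1 mm, which is within its tolerance.

**Other items:** nothing else on the bench looked moved in the last pictures. I judged that by eye and did not measure it.

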